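# Roll a specimen tray into the imaging dock and latch it

### The job

Push the tray with the specimen jar along the rollers, without lifting it off them, until it is fully home against the back stop of the docking bay; push gently, so that the jar stays standing and the tray is not forced hard against the stop. Then swing the latch arm fully closed across the bay mouth behind the tray. Leave the other things on the bench where they are.

Things in the scene. Friction and masses are not known exactly. Their poses are not given: they have to be found in the camera images.
- track: Fixed roller track leading into a docking bay. Origin: on the bench, mid-track; x = direction of travel into the bay (roughly to the robot's left), y across, z up. Grey rollers, 18 mm in diameter, 30 mm apart, turn freely at x = -255 to 225 mm, tops at z = 60 mm. Aluminium side rails: inner faces at y = -60 and 60 mm, tops at z = 72 mm, x = -270 to 240 mm.
- back_stop (a point): Centre of the bay's back stop face at roller-top height: x = 240, y = 0, z = 60 mm in the track's frame; axes as the track's. The stop is 110 mm high. The bay is open above; its white cheeks (inner faces in line with the rails, tops at z = 110 mm, flared at the mouth) reach from x = 75 to 240 mm. Behind the stop: white housing, x = 252 to 367 mm, 125 mm high, 200 mm wide.
- tray: White plastic open tray on the rollers, 140 mm long (its x, along the track) by 110 mm wide by 45 mm high, walls and floor 4 mm, 0.25 to 0.5 kg; 5 mm play to each side rail. Origin: centre of its underside, so its rear wall is at x = -70 mm. Fully home its origin is at x = 170 mm in the track's frame, z = 60 mm.
- jar: Small capped glass specimen jar standing loose in the tray, 36 mm in diameter, 68 mm high, about 0.1 kg. Origin: centre of its underside; z is up along its axis.
- latch (a joint): Angle (rad) of the steel latch arm about a vertical pivot. 0 (end stop) = closed, straight across the bay mouth along the track's +y, 7 mm behind a tray that is home; about 1.57 = open, pointing back along the outside of the rail, against the travel; at most 2.4. Grows counter-clockwise seen from above; stays where left (friction 0.5 N at the knob).
- latch_knob (a point): Centre of the top of the latch's black upright knob, 14 mm in diameter, 40 mm tall, standing on the arm 100 mm from the pivot. Its top is at z = 126 mm, its foot at z = 86 mm. The arm is a bar 10 mm wide, 110 mm long, z = 76 to 86 mm, passing over the rails.
- latch_pivot (a point): Top of the latch's pivot boss (22 mm in diameter, top at z = 92 mm) on its axis, outside the far side rail at the bay mouth: at x = 88 mm, y = -90 mm in the track's frame.
- media_bottle: Bystander: clear glass bottle with black cap, 70 mm in diameter, 135 mm high. Origin: centre of its underside. Leave alone.
- dishes: Bystander: stack of two clear lidded culture dishes, 92 mm in diameter, 40 mm high. Origin: centre of its underside. Leave alone.
- wipes: Bystander: cardboard wipes box, 85 by 120 by 75 mm high. Origin: centre of its underside. Leave alone.

How it is judged:
By the outcome, as a careful person would: the job done as asked, in the order asked, and still so for the second after the job is handed in, with the robot touching nothing.
It also fails if it takes over 64 s, if anything falls off the work surface, if the arm or the gripper's body presses on something with over 40 N, if the wrist force passes 120 N, or if a joint passes its speed limit or range.

### The arm

A 6-joint arm with a two-finger parallel gripper is mounted at the origin on the work surface. World frame = base frame: x ahead of the robot, y to its left, z up, the work surface at z = 0. Lengths are in m, angles in degrees, forces in N, time in s.
With the tool pointing down it reaches from about 0.25 to 0.725 m from the base axis. Payload 9.7 kg.
Tool frame: the origin (TCP) lies midway between the tips of the shut fingers; the grasp point (between the pads) lies 19 mm behind it; z points along the fingers, y is the line along which they close (so a half turn about z gives the same grasp; the last joint's range is limited). The gripper opens to 85 mm and grips with 20 to 120 N. Pads are 22 mm wide; open, the fingers measure 114 mm over their backs; the gripper's body (76 mm by 85 mm) begins 54 mm behind the grasp point. The pads swing forward as they close: fully open they stand 13 mm farther back than shut.
Start: joints at [-73.797, 4.979, 10.078, 95.1, 0, 90], TCP at [0.153, -0.528, 0.231] pointing down, gripper open.
Joint ranges: [-179.16, 179.16], [-48.56, 103.87], [-65.8, 70.77], [-126.05, 130.52], [-82.76, 87.17], [-180, 180]. Speed limits (degrees/s): [127.2, 127.2, 147.25, 180, 180, 180].

### API

Orientations are given as [roll, pitch, yaw] about the fixed x, y, z axes, in that order (R = Rz(yaw) Ry(pitch) Rx(roll)).
In Python, from workcell import bot gives the robot as it stands. The module is installed in compiled form; this text tells all that it offers.
- The arm moves only by the tool send_rows, never from a script. Its argument "moves" is one flat list of numbers, 7 for each row, row after row: the shift along the world's x, y, z normalised to -1 to 1, where 1 is 0.025 m, then the turn, a rotation vector about the world's x, y, z normalised to -1 to 1, where 1 is 0.15 rad, then the closure, from -1 (fully open) to 1 (shut), so that 0 is half open. A call has 1 to 8 rows; each row shifts and turns the commanded pose from where the row before left it; what a row does not reach is not made up. A row lasts 1/8 s, in which the tool goes at most 62.5 mm and 10.7 degrees, less where a joint would pass 70% of its speed; a pose out of reach is approached as far as the arm can. A call with a number of a shift or a turn outside -1 to 1 is refused whole. A call with a gripper value outside its range is refused whole. The fingers move at their own pace and stop on an object; "squeeze" is the grip in N (left out, the last holds). Time passes only in rows, so rows that do not move let the fingers close. It gives the time, the measured TCP pose, the force, the opening and the grip force at its end, in the units of the state.
- bot.get_obs(): the state, without advancing time (a new reading comes with each control period).
- bot.camera(name): name is "side" or "top" or "wrist"; returns a dict with "color" (384x512x3 uint8, red, green, blue), "camera_matrix" (3x3 intrinsics, pixels), "R" (3x3) and "t" (3): a world point X has camera coordinates R X + t. Camera axes: x right, y down, z forward; pixel columns grow to the right and rows downward; lengths in m; the calibration is good to about 2 mm. A picture is of the moment at which its call begins. There is no depth.
- bot.job_done(): hands the job in; it is judged then, once.
Trained networks look in the newest picture that a camera, given by its name, has taken for a name from the list of things; names that differ only in an ending like _2 or _b are one class to them, and where a whole thing is asked for, a point or a joint stands for the part that bears it (a point fixed in the world has none). Each returns a list of dicts, best first, with "p" (0 to 1); they miss things now and then, are a little off and sometimes report something else, mostly with a low value. They report only what shows in the picture. A call takes as long as a camera call.
- bot.boxes_of(camera, query): "extent" ([left, top, right, bottom] in pixels, round what is visible of it).
- bot.trace(camera, query): "region" (384x512 bool, what is visible of it) and "extent" ([left, top, right, bottom] in pixels, round what is visible of it).
- bot.landmark_of(camera, query): "pixel" ([column, row] in pixels: a listed point, or the origin of a listed thing).
The state is a dict: "time": time; "q": joint angles; "qd": joint speeds; "joint_efforts": joint torques, N m; "ee_pos": TCP position; "tcp_rot": TCP orientation; "wrist_force": force on the tool from outside, world axes, zero at the start; "torque": the same for the moment, N m; "opening": finger opening in m; "grasp_force": force on a finger pad.
Only numpy, scipy, OpenCV 4.12 (cv2) and the standard library are available. Lean on these libraries where they do the work, as an engineer would, in place of code of your own. Each camera call takes 0.05 s, during which the arm holds its last target. There are 200 camera calls.

## Working session

There is one attempt and no reset: what is moved stays moved. The work goes in short steps, Python scripts to look and compute and a tool call to move; the robot and the scene stay as the last step left them, time stands still between calls to the robot, and variables do not carry over. Pictures are saved under pics/ and viewed, at most 10 in all, crops included, and the job is handed in when it is done.

Besides the shell and the picture viewer there is one more tool, called after "Emit:" as a command line: name --argument value ..., lists and objects as JSON in quotes. send_rows: Moves the arm, as the interface text tells. Its arguments: {"type":"object","properties":{"moves":{"type":"array"},"squeeze":{"type":"number"}},"required":["moves"]}

```bash
mkdir -p pics; cat > h.py <<'E'
import numpy as np, cv2
from workcell import bot
def ray(c,px):
    K,R,t=(np.array(c[k],float) for k in("camera_matrix","R","t"))
    d=R.T@np.linalg.inv(K)@np.array([px[0],px[1],1.]); return -R.T@t,d
def atz(c,px,z):
    o,d=ray(c,px); return o+d*(z-o[2])/d[2]
def proj(c,X):
    K,R,t=(np.array(c[k],float) for k in("camera_matrix","R","t"))
    p=K@(R@np.array(X)+t); return p[:2]/p[2]
E
python3 - <<'E'
from h import *
print(bot.get_obs())
Z={'track':0,'back_stop':.06,'tray':.06,'jar':.064,'latch_knob':.126,'latch_pivot':.092,'media_bottle':0,'dishes':0,'wipes':0}
ims=[]
for n in('top','side'):
    c=bot.camera(n); ims.append(c['color']); print(n,-c['R'].T@c['t'])
    for q,z in Z.items():
        for r in bot.landmark_of(n,q)[:2]: print(n,q,round(r['p'],2),np.round(r['pixel'],1),np.round(atz(c,r['pixel'],z),4))
    cv2.imwrite(f'pics/{n}0.png',c['color'][:,:,::-1])
E
```

```text
{'time': 0.0, 'q': array([-7.37975995e+01,  5.01116165e+00,  1.00329856e+01,  9.50975712e+01,
       -1.39531081e-03,  8.99996270e+01]), 'qd': array([ 0.01726278, -0.04780738, -0.03106161, -0.05677245,  0.05353722,
        0.0480021 ]), 'joint_efforts': array([ 3.98297561e-04, -5.20392287e+01,  4.64799142e+01,  1.64695247e-02,
        3.07188770e-05,  1.21109889e-05]), 'ee_pos': array([ 0.15339824, -0.52794254,  0.23056931]), 'tcp_rot': array([-1.79924253e+02,  1.39481649e-03,  1.62027753e+01]), 'wrist_force': array([-0.84488547, -0.07872557,  0.06770196]), 'torque': array([ 0.01215616,  0.0294516 , -0.00039602]), 'grasp_force': 0.0, 'opening': 0.08512920568317284}
top [0.49604329 0.04447855 0.85325918]
top track 0.7 [267.1 232. ] [0.5188 0.0244 0.    ]
top back_stop 0.62 [162.3 205.9] [0.5726 0.2533 0.06  ]
top tray 0.77 [299.2 238.8] [ 0.503  -0.0428  0.06  ]
top jar 0.56 [304.9 230.2] [ 0.5212 -0.0548  0.064 ]
top latch_pivot 0.98 [239.4 180.1] [0.6245 0.0848 0.092 ]
top media_bottle 0.93 [355.9 131. ] [ 0.7603 -0.1888  0.    ]
top media_bottle 0.36 [304.5 229.3] [ 0.5253 -0.0619 
[... 188 characters left out ...]
.60709698 0.65333379]
side track 0.63 [297.6 252.9] [0.5093 0.0277 0.    ]
side back_stop 0.57 [185.9 271.8] [0.5646 0.2591 0.06  ]
side tray 0.55 [326.2 214.2] [ 0.5047 -0.0496  0.06  ]
side jar 0.55 [322.3 210.3] [ 0.5156 -0.0499  0.064 ]
side latch_knob 0.7 [270.3 169.3] [ 0.6323 -0.015   0.126 ]
side latch_knob 0.38 [185.  271.1] [0.5049 0.2979 0.126 ]
side latch_pivot 0.91 [235.3 204.8] [0.6234 0.091  0.092 ]
side latch_pivot 0.48 [185.  271.8] [0.5356 0.279  0.092 ]
side media_bottle 0.83 [285.7 168.3] [ 0.7574 -0.1957  0.    ]
side dishes 0.68 [157.  233.4] [0.7603 0.1969 0.    ]
side dishes 0.21 [185.3 268.8] [0.6286 0.2197 0.    ]
side wipes 0.75 [223.6 198.9] [0.7616 0.0103 0.    ]
```

View pics/top0.png

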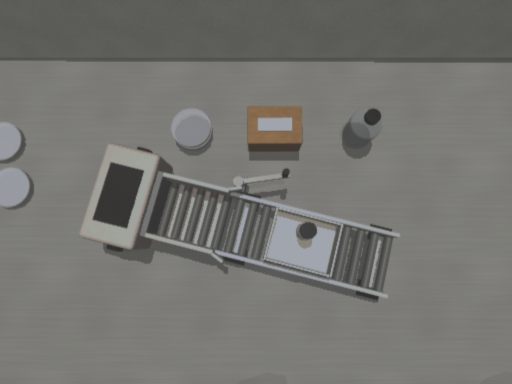

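View pics/side0.png

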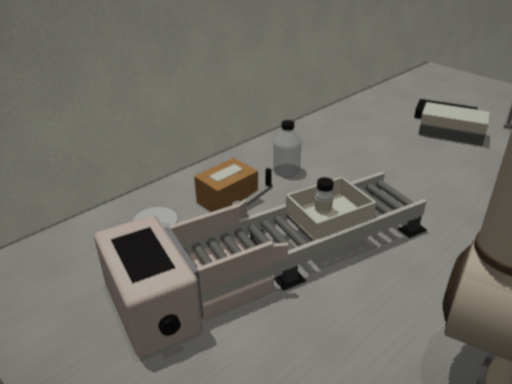

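Top view: the track runs from (388,262) to the bay at (155,205), with the tray around (303,243), the jar cap at (307,231), the latch pivot at (239,181) and the knob at (285,173). The side view agrees: tray (330,210), knob (268,177). Next I'll fit the track pose and check it with an overlay.

```bash
cat > fit.py <<'E'
from h import *
from scipy.optimize import least_squares
obs=[];tr=[];kn=[]
C={}
for n in('top','side'):
    c=C[n]=bot.camera(n)
    for q,X in(('track',(0,0,0)),('back_stop',(.24,0,.06)),('latch_pivot',(.088,-.09,.092))):
        r=bot.landmark_of(n,q)
        if r: obs.append((c,X,r[0]['pixel'],3 if q=='latch_pivot' else 1))
def T(p,X):
    a=p[2];return np.array([p[0]+np.cos(a)*X[0]-np.sin(a)*X[1],p[1]+np.sin(a)*X[0]+np.cos(a)*X[1],X[2]])
P=least_squares(lambda p:np.concatenate([w*(proj(c,T(p,X))-px) for c,X,px,w in obs]),[.516,.022,1.34],loss='soft_l1').x
print(P[:2],np.degrees(P[2]))
def inv(p,W):
    d=np.array(W[:2])-p[:2];c,s=np.cos(p[2]),np.sin(p[2]);return np.array([c*d[0]+s*d[1],-s*d[0]+c*d[1]])
E
python3 - <<'E'
from fit import *
def dr(im,c,pts,col,cl=True):
    q=np.array([proj(c,T(P,X))*s-o for X in pts]).astype(int)
    cv2.polylines(im,[q.reshape(-1,1,2)],cl,col,1)
for n in('top','side'):
    c=C[n]
    for q,z in(('tray',.06),('jar',.064),('latch_knob',.126)):
        for r in bot.landmark_of(n,q)[:1]: print(n,q,r['p'],inv(P,atz(c,r['pixel'],z)))
c=C['top'];s=2.4;o=np.array([140,100])*s
im=cv2.resize(c['color'][100:320,140:420,::-1],None,fx=s,fy=s,interpolation=cv2.INTER_CUBIC)
for y in(-.06,.06): dr(im,c,[(-.27,y,.072),(.24,y,.072)],(0,0,255),False)
dr(im,c,[(.24,-.06,.11),(.24,.06,.11)],(0,0,255),False)
for x in(-.255,-.225,.225): dr(im,c,[(x,-.06,.06),(x,.06,.06)],(255,255,0),False)
tx=-.068
dr(im,c,[(tx+a,b,.105) for a,b in((-.07,-.055),(.07,-.055),(.07,.055),(-.07,.055))],(0,255,0))
dr(im,c,[(.088,-.09,.086),(-.012,-.09,.086)],(255,0,255),False)
cv2.imwrite('pics/ov.png',im)
E
```

```text
[0.5120488  0.02467072] 75.1768597007592
top tray 0.56 [-0.07664513 -0.00478357]
top jar 0.79 [-0.06963578 -0.02915989]
top latch_knob 0.55 [ 0.00020093 -0.12728985]
side tray 0.88 [-0.07316816 -0.00312748]
side jar 0.63 [-0.0705534  -0.01563977]
side latch_knob 0.72 [0.26478218 0.07673938]
```

View pics/ov.png

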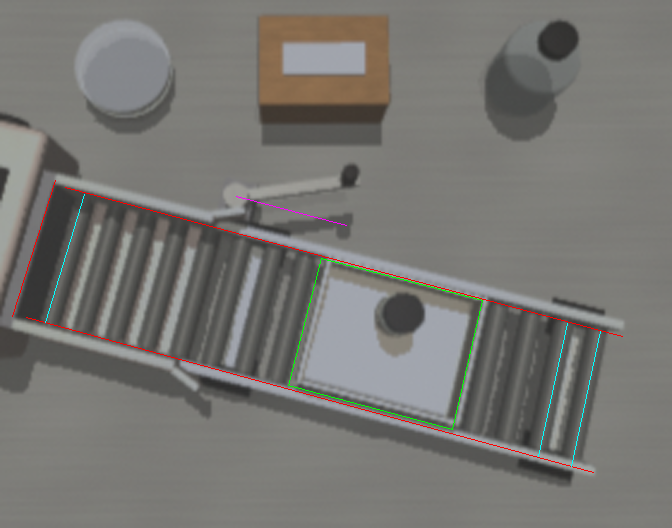

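Overlay: the track model fits to about 4 mm, with true yaw nearer 75.7°. The tray fits at track x ≈ -70 mm. The knob at (350,172) puts the latch past 1.57, at about 1.97 rad. Next I'll approach behind the tray with the fingers shut.

Emit:
send_rows --moves '[0.775,0.895,0,0,0,0.433,1,0.775,0.895,0,0,0,0.433,1,0.775,0.895,0,0,0,0.433,1,0.775,0.895,0,0,0,0.433,1,0.775,0.895,0,0,0,0.433,1,0.775,0.895,0,0,0,0.433,1,0.775,0.895,0,0,0,0.433,1,0.775,0.895,0,0,0,0.433,1]'

```text
time: 2.7
ee_pos: [0.309, -0.3484, 0.2314]
tcp_rot: [180.0, 0.0, 46.1]
wrist_force: [0.7, -0.5, 0.5]
opening: 0.0004
grasp_force: 0.0
```

Emit:
send_rows --moves '[0.775,0.895,0,0,0,0.433,1,0.775,0.895,0,0,0,0.433,1,0.775,0.895,0,0,0,0.433,1,0.775,0.895,0,0,0,0.433,1,0.775,0.895,0,0,0,0.433,1,0.775,0.895,0,0,0,0.433,1,0.775,0.895,0,0,0,0.433,1,0.775,0.895,0,0,0,0.433,1]'

```text
time: 3.7
ee_pos: [0.4641, -0.1693, 0.2314]
tcp_rot: [180.0, 0.0, 75.9]
wrist_force: [-0.2, -0.1, 0.4]
opening: -0.0004
grasp_force: 0.0
```

Emit:
send_rows --moves '[0,0,-0.8,0,0,0,1,0,0,-0.8,0,0,0,1,0,0,-0.8,0,0,0,1,0,0,-0.8,0,0,0,1,0,0,-0.8,0,0,0,1,0,0,-0.8,0,0,0,1,0,0,0,0,0,0,1]'

```text
time: 4.58
ee_pos: [0.4627, -0.1698, 0.1101]
tcp_rot: [-179.9, -0.0, 75.7]
wrist_force: [-0.3, -0.3, 0.3]
opening: -0.0003
grasp_force: 0.0
```

```bash
python3 - <<'E'
from h import *
a=bot.camera('top')['color'];b=bot.camera('side')['color']
im=np.hstack([cv2.resize(a[140:320,220:420],None,fx=2,fy=2),cv2.resize(b[130:310,250:450],None,fx=2,fy=2)])
cv2.imwrite('pics/pre.png',im[:,:,::-1])
E
```

```text
(no output)
```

View pics/pre.png

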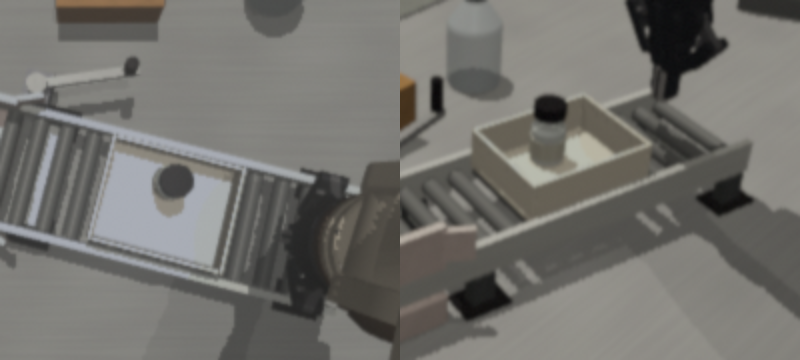

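The pre-push picture shows the fingertips (660,90 in the right half) over the rollers behind the tray, centred between the rails. The jar is upright. Next I'll lower and approach.

Emit:
send_rows --moves '[0,0,-0.5,0,0,0,1,0,0,-0.5,0,0,0,1,0,0,-0.5,0,0,0,1,0,0,0,0,0,0,1,0.099,0.388,0,0,0,0,1,0.099,0.388,0,0,0,0,1,0.08,0.31,0,0,0,0,1,0.04,0.155,0,0,0,0,1]'

```text
time: 5.68
ee_pos: [0.4717, -0.1384, 0.074]
tcp_rot: [180.0, -0.0, 75.8]
wrist_force: [0.4, -0.4, 0.2]
opening: 0.0002
grasp_force: 0.0
```

Emit:
send_rows --moves '[0.02,0.078,0,0,0,0,1,0.02,0.078,0,0,0,0,1,0.02,0.078,0,0,0,0,1,0.02,0.078,0,0,0,0,1,0.02,0.078,0,0,0,0,1,0.02,0.078,0,0,0,0,1,0.02,0.078,0,0,0,0,1,0.02,0.078,0,0,0,0,1]'

```text
time: 6.68
ee_pos: [0.4755, -0.1235, 0.0738]
tcp_rot: [180.0, 0.0, 75.7]
wrist_force: [-0.2, -0.5, -0.5]
opening: -0.0001
grasp_force: 0.3
```

Emit:
send_rows --moves '[0.02,0.078,0,0,0,0,1,0.02,0.078,0,0,0,0,1,0.02,0.078,0,0,0,0,1,0.02,0.078,0,0,0,0,1,0.02,0.078,0,0,0,0,1,0.03,0.116,0,0,0,0,1,0.03,0.116,0,0,0,0,1,0.04,0.155,0,0,0,0,1]'

```text
time: 7.68
ee_pos: [0.4804, -0.1039, 0.0737]
tcp_rot: [-180.0, -0.0, 75.7]
wrist_force: [-0.5, -0.8, -0.1]
opening: -0.0002
grasp_force: 0.3
```

```bash
python3 - <<'E'
from fit import *
print(bot.get_obs()['ee_pos'],inv(P,bot.get_obs()['ee_pos']))
for n in('top','side'):
    for q,z in(('tray',.06),('jar',.064)):
        for r in bot.landmark_of(n,q)[:1]: print(n,q,r['p'],inv(P,atz(C[n],r['pixel'],z)))
a=C['top']['color'];b=C['side']['color']
im=np.hstack([cv2.resize(a[140:320,220:420],None,fx=2,fy=2),cv2.resize(b[130:310,250:450],None,fx=2,fy=2)])
cv2.imwrite('pics/p1.png',im[:,:,::-1])
E
```

```text
[0.51717889 0.02342025] 76.67335618661852
[ 0.48044316 -0.10416329  0.07379923] [-0.13261561  0.00633821]
top tray 0.93 [-0.05001203  0.00740735]
top jar 0.64 [-0.05028206 -0.02268985]
side tray 0.88 [-0.04684959  0.00374258]
side jar 0.7 [-0.0443717  -0.01381952]
```

View pics/p1.png

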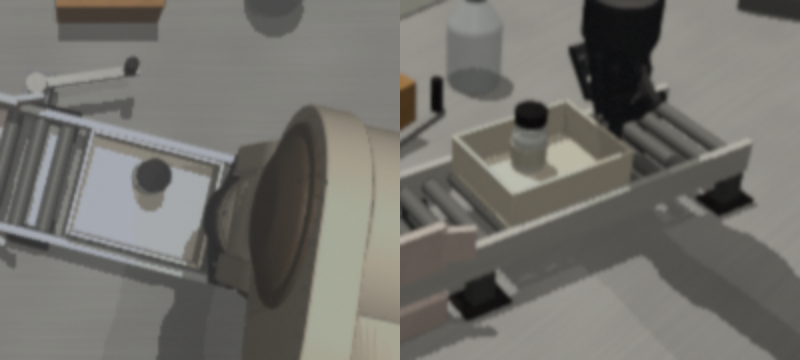

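The tray has moved about 20 mm (front edge now at (80,130) in the left half) and the jar stands at (530,135). I'll keep pushing smoothly.

Emit:
send_rows --moves '[0.04,0.155,0,0,0,0,1,0.049,0.194,0,0,0,0,1,0.049,0.194,0,0,0,0,1,0.049,0.194,0,0,0,0,1,0.049,0.194,0,0,0,0,1,0.049,0.194,0,0,0,0,1,0.049,0.194,0,0,0,0,1,0.049,0.194,0,0,0,0,1]'

```text
time: 9.28
ee_pos: [0.49, -0.066, 0.0738]
tcp_rot: [-180.0, 0.0, 75.7]
wrist_force: [-0.3, -0.5, -0.0]
opening: -0.0001
grasp_force: 0.3
```

Emit:
send_rows --moves '[0.049,0.194,0,0,0,0,1,0.049,0.194,0,0,0,0,1,0.049,0.194,0,0,0,0,1,0.049,0.194,0,0,0,0,1,0.049,0.194,0,0,0,0,1,0.049,0.194,0,0,0,0,1,0.049,0.194,0,0,0,0,1,0.049,0.194,0,0,0,0,1]'

```text
time: 10.28
ee_pos: [0.4999, -0.0272, 0.0738]
tcp_rot: [-180.0, -0.0, 75.7]
wrist_force: [-0.9, -1.0, 0.2]
opening: -0.0001
grasp_force: 0.3
```

Emit:
send_rows --moves '[0.049,0.194,0,0,0,0,1,0.049,0.194,0,0,0,0,1,0.049,0.194,0,0,0,0,1,0.049,0.194,0,0,0,0,1,0.049,0.194,0,0,0,0,1,0.049,0.194,0,0,0,0,1,0.049,0.194,0,0,0,0,1,0.049,0.194,0,0,0,0,1]'

```text
time: 11.28
ee_pos: [0.5097, 0.0117, 0.0738]
tcp_rot: [180.0, 0.0, 75.7]
wrist_force: [-0.9, 0.1, -0.7]
opening: -0.0003
grasp_force: 0.3
```

Emit:
send_rows --moves '[0.049,0.194,0,0,0,0,1,0.049,0.194,0,0,0,0,1,0.049,0.194,0,0,0,0,1,0.049,0.194,0,0,0,0,1,0.049,0.194,0,0,0,0,1,0.04,0.155,0,0,0,0,1,0.03,0.116,0,0,0,0,1,0.02,0.078,0,0,0,0,1]'

```text
time: 12.28
ee_pos: [0.518, 0.0445, 0.0738]
tcp_rot: [180.0, 0.0, 75.7]
wrist_force: [-0.1, -0.2, 0.3]
opening: -0.0
grasp_force: 0.3
```

```bash
python3 - <<'E'
from fit import *
print(bot.get_obs()['ee_pos'],inv(np.array([.5135,.024,np.radians(75.8)]),bot.get_obs()['ee_pos']))
for n in('top','side'):
    for q,z in(('tray',.06),('jar',.064)):
        for r in bot.landmark_of(n,q)[:1]: print(n,q,r['p'],inv(P,atz(C[n],r['pixel'],z)))
a=C['top']['color'];b=C['side']['color']
im=np.hstack([cv2.resize(a[140:290,120:320],None,fx=2,fy=2),cv2.resize(b[170:320,150:350],None,fx=2,fy=2)])
cv2.imwrite('pics/p2.png',im[:,:,::-1])
E
```

```text
[0.50864618 0.02860582] 70.83841405550642
[0.51799942 0.04423369 0.07382664] [0.0207192  0.00060153]
side tray 0.95 [0.09886189 0.00321745]
side jar 0.96 [ 0.10329747 -0.02746633]
```

View pics/p2.png

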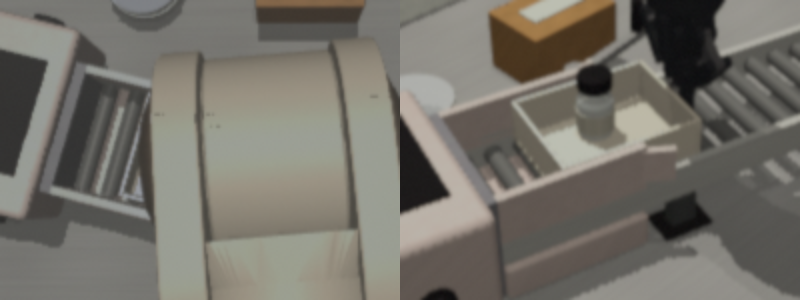

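The tray is inside the bay mouth at about x = 0.102, with the jar upright at (595,100) and about 68 mm to go.

Emit:
send_rows --moves '[0.02,0.078,0,0,0,0,1,0.03,0.116,0,0,0,0,1,0.04,0.155,0,0,0,0,1,0.04,0.155,0,0,0,0,1,0.04,0.155,0,0,0,0,1,0.04,0.155,0,0,0,0,1,0.04,0.155,0,0,0,0,1,0.04,0.155,0,0,0,0,1]'

```text
time: 13.88
ee_pos: [0.5253, 0.0727, 0.0738]
tcp_rot: [-180.0, 0.0, 75.7]
wrist_force: [-0.9, -1.0, 0.8]
opening: 0.0001
grasp_force: 0.3
```

Emit:
send_rows --moves '[0.04,0.155,0,0,0,0,1,0.03,0.116,0,0,0,0,1,0.03,0.116,0,0,0,0,1,0.02,0.078,0,0,0,0,1,0.02,0.078,0,0,0,0,1,0.015,0.058,0,0,0,0,1,0.015,0.058,0,0,0,0,1,0.015,0.058,0,0,0,0,1]'

```text
time: 14.88
ee_pos: [0.5299, 0.0904, 0.0738]
tcp_rot: [-180.0, 0.0, 75.7]
wrist_force: [-0.4, -0.8, -0.6]
opening: 0.0003
grasp_force: 0.3
```

```bash
python3 - <<'E'
from fit import *
print(bot.get_obs()['ee_pos'],bot.get_obs()['wrist_force'],inv(np.array([.5135,.024,np.radians(75.8)]),bot.get_obs()['ee_pos']))
for n in('top','side'):
    for q,z in(('tray',.06),('jar',.064)):
        for r in bot.landmark_of(n,q)[:1]: print(n,q,r['p'],inv(np.array([.5135,.024,np.radians(75.8)]),atz(C[n],r['pixel'],z)))
E
```

```text
[0.37544018 0.02636304] 52.544868750446945
[0.52988416 0.09030758 0.07380686] [0.97190217 0.02707547 0.45360075] [0.06830073 0.00038219]
side jar 0.87 [ 0.14733201 -0.02349487]
```

Emit:
send_rows --moves '[0.015,0.058,0,0,0,0,1,0.015,0.058,0,0,0,0,1,0.015,0.058,0,0,0,0,1,0.015,0.058,0,0,0,0,1,0.015,0.058,0,0,0,0,1,0.015,0.058,0,0,0,0,1,0.015,0.058,0,0,0,0,1,0.015,0.058,0,0,0,0,1]'

```text
time: 16.48
ee_pos: [0.5328, 0.102, 0.0738]
tcp_rot: [-180.0, 0.0, 75.7]
wrist_force: [-0.6, -1.0, 0.1]
opening: -0.0
grasp_force: 0.3
```

Emit:
send_rows --moves '[0.01,0.039,0,0,0,0,1,0.01,0.039,0,0,0,0,1,0.01,0.039,0,0,0,0,1,0.01,0.039,0,0,0,0,1]'

```text
time: 16.98
ee_pos: [0.5338, 0.1059, 0.0738]
tcp_rot: [-180.0, -0.0, 75.7]
wrist_force: [-0.2, -0.2, -0.4]
opening: 0.0002
grasp_force: 0.3
```

Tray x is now about 0.165. I'll continue in 1 mm rows, three at a time.

Emit:
send_rows --moves '[0.01,0.039,0,0,0,0,1,0.01,0.039,0,0,0,0,1,0.01,0.039,0,0,0,0,1]'

```text
time: 17.35
ee_pos: [0.5346, 0.1088, 0.0738]
tcp_rot: [-180.0, 0.0, 75.7]
wrist_force: [-0.2, 0.3, -0.2]
opening: 0.0
grasp_force: 0.3
```

Emit:
send_rows --moves '[0.01,0.039,0,0,0,0,1,0,0,0,0,0,0,1]'

```text
time: 17.6
ee_pos: [0.5349, 0.109, 0.0738]
tcp_rot: [180.0, 0.1, 75.7]
wrist_force: [-0.1, -6.4, 0.6]
opening: 0.0001
grasp_force: 2.7
```

The 6 N reaction at tray x ≈ 0.17 means it has reached the stop. I'll back off, rise and check.

Emit:
send_rows --moves '[-0.02,-0.078,0,0,0,0,1,-0.1,-0.39,0,0,0,0,1,-0.2,-0.78,0,0,0,0,1,0,0,0.8,0,0,0,1,0,0,1,0,0,0,1,0,0,1,0,0,0,1,0,0,1,0,0,0,1,0,0,0.8,0,0,0,1]'

```text
time: 18.6
ee_pos: [0.5267, 0.0774, 0.19]
tcp_rot: [180.0, -0.0, 75.7]
wrist_force: [0.1, -0.3, 0.4]
opening: -0.0001
grasp_force: 0.0
```

Emit:
send_rows --moves '[0,-1,0,0,0,0,1,0,-1,0,0,0,0,1,0,-1,0,0,0,0,1,0,-1,0,0,0,0,1,0,-1,0,0,0,0,1,0,-1,0,0,0,0,1,0,-1,0,0,0,0,1,0,-0.5,0,0,0,0,1]'

```text
time: 19.6
ee_pos: [0.5262, -0.1108, 0.1888]
tcp_rot: [-180.0, 0.0, 75.6]
wrist_force: [-0.1, 0.6, -0.3]
opening: 0.0
grasp_force: 0.0
```

```bash
python3 - <<'E'
from h import *
from fit import inv,C
o=bot.get_obs();print(o['time'],o['ee_pos'],o['q'])
p=np.array([.5135,.024,np.radians(75.8)])
for n in('top','side'):
    for q,z in(('tray',.06),('jar',.064),('latch_knob',.126),('latch_pivot',.092)):
        for r in bot.landmark_of(n,q)[:1]: w=atz(C[n],r['pixel'],z);print(n,q,round(r['p'],2),np.round(w,4),np.round(inv(p,w),4))
a=C['top']['color'];b=C['side']['color']
im=np.hstack([cv2.resize(a[140:290,120:320],None,fx=2,fy=2),cv2.resize(b[170:320,150:350],None,fx=2,fy=2)])
cv2.imwrite('pics/p3.png',im[:,:,::-1])
E
```

```text
[0.51610226 0.02081895] 78.44510534832507
20.0 [ 0.52689599 -0.1083289   0.18882221] [-1.16195866e+01  2.62972182e+00  2.89091039e+00  9.02595716e+01
  2.96136411e-03  9.25802377e+01]
top tray 0.66 [0.5639 0.1863 0.06  ] [ 0.1697 -0.0091]
top jar 0.64 [0.5798 0.1826 0.064 ] [ 0.17   -0.0254]
top latch_knob 0.94 [ 0.6384 -0.012   0.126 ] [-0.0042 -0.1299]
top latch_pivot 0.73 [0.63   0.0899 0.092 ] [ 0.0925 -0.0968]
side tray 0.96 [0.557  0.1847 0.06  ] [ 0.1665 -0.0027]
side jar 0.92 [0.5826 0.1805 0.064 ] [ 0.1686 -0.0286]
side latch_knob 0.88 [ 0.6406 -0.0252  0.126 ] [-0.0165 -0.1352]
side latch_pivot 0.86 [0.6196 0.0872 0.092 ] [ 0.0873 -0.0874]
```

View pics/p3.png

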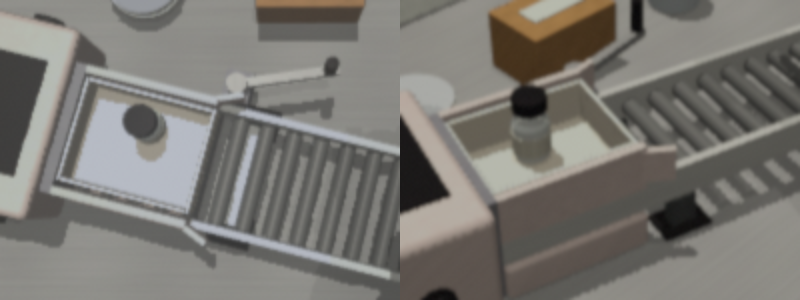

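The tray is against the stop (its front edge meets the stop at (70,130)), and the jar is upright at (530,120). The latch is still open, with the knob at about (0.6375,-0.0116). Next I'll bring the shut fingers to the far side of the knob, turned so that tool x lies along the push.

Emit:
send_rows --moves '[0.4,0.29,0,0,0,0.94,1,0.4,0.29,0,0,0,0.94,1,0.4,0.29,0,0,0,0.94,1,0.4,0.29,0,0,0,0.94,1,0.4,0.29,0,0,0,0.94,1,0.4,0.29,0,0,0,0.94,1,0.4,0.29,0,0,0,0.94,1]'

```text
time: 21.28
ee_pos: [0.5972, -0.058, 0.1887]
tcp_rot: [-180.0, -0.0, 132.6]
wrist_force: [-0.3, -0.4, -0.1]
opening: -0.0002
grasp_force: 0.0
```

Emit:
send_rows --moves '[0.4,0.29,0,0,0,0.94,1,0.4,0.29,0,0,0,0.94,1,0.4,0.29,0,0,0,0.94,1,0.4,0.29,0,0,0,0.94,1,0.4,0.29,0,0,0,0.94,1,0.4,0.29,0,0,0,0.94,1,0.4,0.29,0,0,0,0.94,1,0,0,0,0,0,0,1]'

```text
time: 22.28
ee_pos: [0.6671, -0.0071, 0.1882]
tcp_rot: [180.0, -0.0, -171.2]
wrist_force: [0.9, -0.9, -0.1]
opening: 0.0003
grasp_force: 0.0
```

Now I'll descend 90 mm to z ≈ 0.098 and compute the arc waypoints.

Emit:
send_rows --moves '[0,0,-0.8,0,0,0,1,0,0,-0.8,0,0,0,1,0,0,-0.8,0,0,0,1,0,0,-0.8,0,0,0,1,0,0,-0.4,0,0,0,1,0,0,0,0,0,0,1]'

```text
time: 23.02
ee_pos: [0.6663, -0.0077, 0.0984]
tcp_rot: [180.0, -0.1, -171.2]
wrist_force: [0.2, -0.2, -0.4]
opening: 0.0001
grasp_force: 0.0
```

```bash
python3 - <<'E'
from h import *
o=bot.get_obs();print(o['ee_pos'],o['wrist_force'])
b=bot.camera('side');r=bot.landmark_of('side','latch_knob')
cv2.imwrite('pics/k.png',cv2.resize(b['color'][110:260,180:380],None,fx=3,fy=3)[:,:,::-1])
pv=np.array([.6223,.0872]);cur=o['ee_pos'][:2]
d=.0175
N=22
for i,f in enumerate(np.linspace(-81.3,-194.2,N+1)):
    a=np.radians(f);t=np.array([np.sin(a),-np.cos(a)])
    g=pv+.1*np.array([np.cos(a),np.sin(a)])-d*t
    print(i,np.round(g,4),np.round((g-cur)/.025,3)); cur=g
print('turn/row',np.radians(112.9/N)/.15)
E
```

```text
[ 0.66634826 -0.0076656   0.09836879] [ 0.19310005 -0.21348774 -0.38164705]
0 [ 0.6547 -0.009 ] [-0.465 -0.053]
1 [ 0.646  -0.0115] [-0.349 -0.101]
2 [ 0.6371 -0.0132] [-0.357 -0.069]
3 [ 0.628  -0.0142] [-0.362 -0.037]
4 [ 0.6189 -0.0143] [-0.364 -0.004]
5 [ 0.6099 -0.0136] [-0.362  0.028]
6 [ 0.6009 -0.012 ] [-0.359  0.061]
7 [ 0.5921 -0.0097] [-0.352  0.092]
8 [ 0.5836 -0.0066] [-0.342  0.124]
9 [ 0.5753 -0.0028] [-0.33   0.154]
10 [0.5675 0.0018] [-0.314  0.182]
11 [0.56  0.007] [-0.297  0.21 ]
12 [0.5531 0.0129] [-0.277  0.236]
13 [0.5468 0.0194] [-0.255  0.259]
14 [0.541  0.0264] [-0.231  0.281]
15 [0.5359 0.0339] [-0.204  0.301]
16 [0.5315 0.0419] [-0.177  0.318]
17 [0.5278 0.0502] [-0.148  0.332]
18 [0.5248 0.0588] [-0.117  0.344]
19 [0.5227 0.0676] [-0.086  0.353]
20 [0.5213 0.0766] [-0.054  0.36 ]
21 [0.5208 0.0857] [-0.022  0.363]
22 [0.5211 0.0948] [0.011 0.363]
turn/row 0.5971141592429084
```

View pics/k.png

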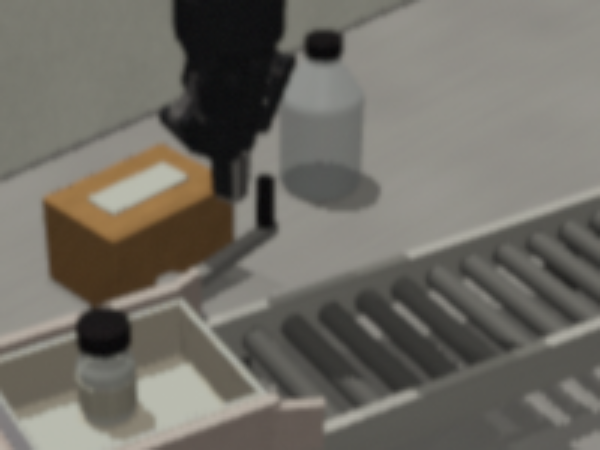

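The fingertips at (232,185) are on the far side of the knob (265,200). Now I'll sweep the latch along the arc.

Emit:
send_rows --moves '[-0.23,-0.03,0,0,0,0,1,-0.23,-0.03,0,0,0,0,1,-0.35,-0.1,0,0,0,-0.597,1,-0.357,-0.07,0,0,0,-0.597,1,-0.362,-0.037,0,0,0,-0.597,1,-0.364,-0.004,0,0,0,-0.597,1,-0.362,0.028,0,0,0,-0.597,1,-0.359,0.061,0,0,0,-0.597,1]'

```text
time: 24.12
ee_pos: [0.6011, -0.0122, 0.0992]
tcp_rot: [180.0, 0.0, 157.9]
wrist_force: [-0.1, 1.0, -0.5]
opening: 0.0001
grasp_force: 0.3
```

Emit:
send_rows --moves '[-0.352,0.092,0,0,0,-0.597,1,-0.342,0.124,0,0,0,-0.597,1,-0.33,0.154,0,0,0,-0.597,1,-0.314,0.182,0,0,0,-0.597,1,-0.297,0.21,0,0,0,-0.597,1,-0.277,0.236,0,0,0,-0.597,1,-0.255,0.259,0,0,0,-0.597,1,-0.231,0.281,0,0,0,-0.597,1]'

```text
time: 25.12
ee_pos: [0.5411, 0.0264, 0.0992]
tcp_rot: [180.0, 0.0, 116.8]
wrist_force: [1.2, -0.4, -0.4]
opening: -0.0
grasp_force: 0.3
```

```bash
python3 - <<'E'
from h import *
o=bot.get_obs();print(o['time'],o['ee_pos'],o['tcp_rot'],o['wrist_force'])
b=bot.camera('side')
for r in bot.landmark_of('side','latch_knob')[:2]: print(r['p'],atz(b,r['pixel'],.126))
cv2.imwrite('pics/k2.png',cv2.resize(b['color'][130:280,170:370],None,fx=3,fy=3)[:,:,::-1])
E
```

```text
25.125 [0.54112749 0.02642844 0.09922414] [1.79965678e+02 3.12596215e-02 1.16826610e+02] [ 1.19087091 -0.38636296 -0.38765846]
0.73 [0.53211916 0.04032821 0.126     ]
```

View pics/k2.png

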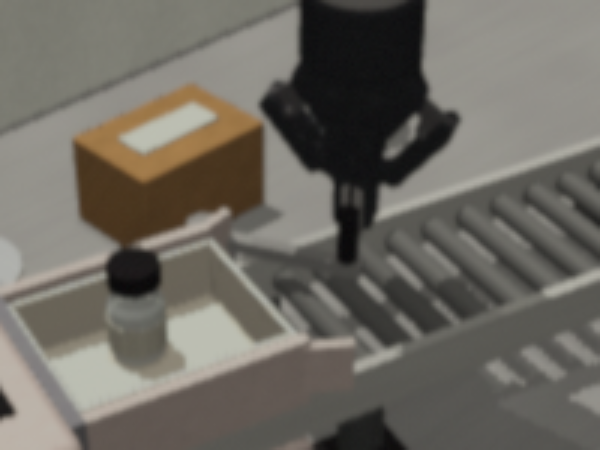

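The latch follows: the knob (345,235) is ahead of the fingers. I'll carry on and slow near the end stop.

Emit:
send_rows --moves '[-0.204,0.301,0,0,0,-0.597,1,-0.177,0.318,0,0,0,-0.597,1,-0.148,0.332,0,0,0,-0.597,1,-0.117,0.344,0,0,0,-0.597,1,-0.086,0.353,0,0,0,-0.597,1,-0.027,0.18,0,0,0,-0.3,1,-0.027,0.18,0,0,0,-0.3,1]'

```text
time: 26.1
ee_pos: [0.5219, 0.0765, 0.099]
tcp_rot: [180.0, 0.0, 86.3]
wrist_force: [-0.1, -0.9, 0.2]
opening: -0.0003
grasp_force: 0.3
```

Emit:
send_rows --moves '[-0.006,0.09,0,0,0,-0.15,1,-0.006,0.09,0,0,0,-0.15,1,-0.005,0.09,0,0,0,-0.15,1,-0.005,0.09,0,0,0,-0.15,1]'

```text
time: 26.6
ee_pos: [0.5214, 0.0857, 0.0988]
tcp_rot: [180.0, 0.0, 81.0]
wrist_force: [-0.4, -1.4, 1.0]
opening: 0.0001
grasp_force: 0.3
```

Emit:
send_rows --moves '[0.005,0.06,0,0,0,-0.15,1,0.005,0.06,0,0,0,-0.15,1,0.01,0.04,0,0,0,-0.15,1]'

```text
time: 26.98
ee_pos: [0.5218, 0.0897, 0.0987]
tcp_rot: [-180.0, 0.0, 77.1]
wrist_force: [-0.3, 0.3, -0.3]
opening: -0.0001
grasp_force: 0.3
```

Emit:
send_rows --moves '[0.008,0.05,0,0,0,0,1,0.008,0.05,0,0,0,0,1,0.008,0.04,0,0,0,0,1]'

```text
time: 27.35
ee_pos: [0.5224, 0.0931, 0.0987]
tcp_rot: [-180.0, 0.0, 77.2]
wrist_force: [-1.3, -3.9, 0.5]
opening: -0.0
grasp_force: 2.3
```

Emit:
send_rows --moves '[0.01,0.04,0,0,0,0,1,0,0,0,0,0,0,1]'

```text
time: 27.6
ee_pos: [0.5224, 0.0931, 0.0987]
tcp_rot: [-180.0, 0.1, 77.1]
wrist_force: [-1.9, -7.8, 0.9]
opening: 0.0001
grasp_force: 3.6
```

The latch is on its end stop: the force rose with no further motion. I'll retract and check.

Emit:
send_rows --moves '[-0.02,-0.08,0,0,0,0,1,-0.1,-0.4,0,0,0,0,1,-0.2,-0.8,0,0,0,0,1,0,0,1,0,0,0,1,0,0,1,0,0,0,1,0,0,1,0,0,0,1,0,0,1,0,0,0,1,0,-1,0,0,0,0,1]'

```text
time: 28.6
ee_pos: [0.5152, 0.0366, 0.201]
tcp_rot: [179.8, -0.1, 77.3]
wrist_force: [-0.3, -0.5, -0.4]
opening: -0.0001
grasp_force: 0.0
```

Emit:
send_rows --moves '[0,-1,0,0,0,0,1,0,-1,0,0,0,0,1,0,-1,0,0,0,0,1,0,-1,0,0,0,0,1,0,-1,0,0,0,0,1,0,-1,0,0,0,0,1,0,-1,0,0,0,0,1,0,0,0,0,0,0,1]'

```text
time: 29.6
ee_pos: [0.5139, -0.14, 0.1987]
tcp_rot: [-180.0, 0.0, 77.0]
wrist_force: [-0.4, 0.5, 0.5]
opening: -0.0004
grasp_force: 0.0
```

```bash
python3 - <<'E'
from h import *
p=np.array([.5135,.024,np.radians(75.8)])
C={n:bot.camera(n) for n in('top','side')}
for n in C:
    for q,z in(('tray',.06),('jar',.064),('latch_knob',.126),('latch_pivot',.092)):
        for r in bot.landmark_of(n,q)[:1]:
            d=atz(C[n],r['pixel'],z)[:2]-p[:2];c,s=np.cos(p[2]),np.sin(p[2]);print(n,q,round(r['p'],2),np.round([c*d[0]+s*d[1],c*d[1]-s*d[0]],4))
a=C['top']['color'];b=C['side']['color']
im=np.hstack([cv2.resize(a[140:290,120:320],None,fx=2,fy=2),cv2.resize(b[170:320,150:350],None,fx=2,fy=2)])
cv2.imwrite('pics/p4.png',im[:,:,::-1])
E
```

```text
top jar 0.81 [ 0.1688 -0.0289]
top latch_knob 0.84 [0.0912 0.0075]
top latch_pivot 0.83 [ 0.0893 -0.0963]
side tray 0.91 [ 0.1679 -0.0074]
side jar 0.95 [ 0.1693 -0.029 ]
side latch_knob 0.68 [0.09   0.0152]
side latch_pivot 0.86 [ 0.0806 -0.0968]
```

View pics/p4.png

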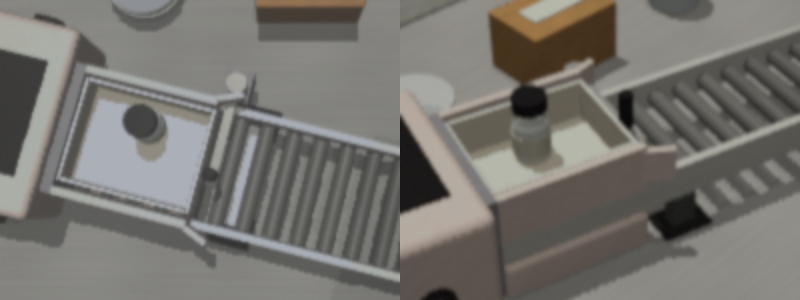

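The tray is home, the jar stands at (530,120), and the latch lies across the mouth with its knob at (210,175).

```bash
python3 -c "
from workcell import bot
print(bot.job_done())"
```

```text
the job is handed in; nothing more can be done
None
```

The tray is home against the back stop with the jar still standing, the latch is fully closed behind it, and the job is handed in at about 30 s of the 64 s allowed; contact readings stayed under 10 N and the bystanders were left alone.

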